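# Set up a transmitted-light base for a culture dish

## Task

Get the light base ready for looking at the culture dish: press its rocker switch to turn the lamp on, push the iris lever round until its needle stands at the 5 mark of the scale, and slide the dish that stands on the black stage to the middle of the stage, over the light. Nothing needs gripping: push the dish gently with the fingertips, without lifting it, and leave the things standing around the base where they are.

Things in the scene. Friction and masses are not known exactly. Their poses are not given: they have to be found in the camera images.
- light_base: Light grey light base, fixed. Origin: on the upright axis of its round stage and iris ring, at worktop height; x points away from the operator (front faces -x), y to the left, z up. Deck: top 36 mm up, x from -135 to 95, y from -115 to 155 mm. On the axis: aluminium scale disc, radius 106, top at 44 mm; dark iris ring, radius 80, 46 to 60 mm up; black stage, radius 75, flat top at 82 mm.
- iris_ring (a joint): Angle of iris ring and lever, rad: 0 = lever straight to the front, positive = to the operator's right (counter-clockwise from above); in light_base's frame the lever points to (-cos q, -sin q). Stops at -0.95 and 0.95. Marks 1 to 6 are at -0.75, -0.45, -0.15, 0.15, 0.45, 0.75. Starts between -0.90 and -0.15; light friction (1.3 N at the knob); stays where left. Iris leaves move with it.
- lever_knob (a point): Centre of the upright black knob at the lever's end, 76 mm above the worktop: a round pin, 14 mm thick, 46 to 94 mm up, 119 mm from the upright axis. Two thin steel rods, 48 to 53 mm up and 17 mm apart, join it to the ring, with a short black needle between them at the ring. A finger beside the knob pushes it either way; fingertips 56 mm or more up clear the rods.
- mark_5 (a point): Middle of the long mark 5 on the scale, 86.5 mm from the upright axis, 44 mm above the worktop; z up. The scale lies on the aluminium disc in front: six long marks with numerals 1 to 6 from left to right as the operator sees them, 0.30 rad apart, a short mark half-way between neighbours; the number is the iris opening in cm.
- lamp_rocker (a joint): Lamp rocker, rad: 0 = off (front end, with a white line, up; rear end, with a white ring, down), 0.40 = fully on (front end down; the window is then lit). Stays where left; pressing takes about 2 N. It is 52 mm long (along light_base's x), 27 mm wide; pivot 15 mm behind and 130 mm left of the upright axis, 45.5 mm above the worktop.
- rocker_front (a point): The spot to press, on the rocker's top face on the white line, 18 mm in front of its pivot; about 53 mm above the worktop when off, 46 mm when on. Press straight down with the finger no nearer the pivot than this.
- stage_centre (a point): Middle of the stage's flat top, 82 mm above the worktop; where the dish belongs. A flush glass window of radius 38 mm lies round it, over the iris.
- dish: Shut round petri dish, 60 mm across, 13 mm high, 30 g, with tan medium, standing loose on the stage, 26 to 49 mm off the middle, to the right. Origin: centre of its underside; z up. Its rim of full width is 4 to 13 mm above its underside. It slides easily.
- spare_dish: An equal petri dish, 60 mm across, 13 mm high, on the worktop to the right of the base; to be left alone. Origin: centre of its underside.
- marker_pen: Marker pen, 135 mm long, 17 mm thick, on the worktop in front to the right; to be left alone. Origin: centre of its underside.
- tweezers: Steel tweezers, 124 mm long, 9 mm high, on the worktop in front of the base; to be left alone. Origin: near the middle of the underside.
- cap_bottle: Clear bottle with a blue cap, 62 mm across, 140 mm high, on the worktop behind the base; to be left alone. Origin: centre of its underside.
Things that resemble listed ones, but are neither listed nor needed, are in the scene too. Leave any blue or red look-alike of the dish alone.

How it is judged (in metres and radians):
At the end, for the whole second after the job is handed in: The lamp rocker is on (beyond 0.30 of its 0.40 rad), the iris lever is at rest within 0.05 rad of mark 5 (0.45 rad), and the dish lies flat and still on the stage with its centre within 8 mm of the stage's middle (value of joint lamp_rocker above 0.3 rad and value of joint iris_ring between 0.4 and 0.5 rad and velocity of joint iris_ring between -0.02 and 0.02 rad/s and horizontal distance between dish and stage_centre below 0.008 m and z of dish in the frame of stage_centre between -0.004 and 0.003 m and angle between dish's own z axis and vertical below 0.05 rad and linear speed of dish below 0.01 m/s); the robot touches nothing.
It fails at once if the dish is lifted off the stage or tipped, or pushed off its edge (z of dish in the frame of stage_centre above 0.006 m or z of dish in the frame of stage_centre below -0.01 m or angle between dish's own z axis and vertical above 0.25 rad).
It fails at once if the dish is pushed or pressed roughly (more than 10 N) (contact force between dish and the fingers above 10 N).
It fails at once if the spare dish, the pen, the tweezers or the bottle beside the base is moved (more than 15 mm) (distance of any of spare_dish, marker_pen, tweezers, cap_bottle from where it was at the start of the episode above 0.015 m).
It also fails if it takes over 53 s, if anything falls off the work surface, if the arm or the gripper's body presses on something with over 40 N, if the wrist force passes 120 N, or if a joint passes its speed limit or range.

## Robot

A 6-joint arm with a two-finger parallel gripper is mounted at the origin on a cart in front of the work surface, level with it; the furniture and walls round the work are solid. World frame = base frame: x ahead of the robot, y to its left, z up, the work surface at z = 0. Lengths are in m, angles in degrees, forces in N, time in s.
With the tool pointing down it reaches from about 0.3 to 1 m from the base axis. Payload 5.1 kg.
Tool frame: the origin (TCP) lies between the finger pads; the fingertips stand 25 mm ahead of it and the grasp point (between the pads) lies 6 mm ahead of it; z points along the fingers, y is the direction in which the jaws open and shut (so a half turn about z gives the same grasp; the last joint's range is limited). The gripper opens to 95 mm and grips with 3 to 60 N. Pads are 20 mm wide; open, the fingers measure 119 mm over their backs; the gripper's body (75 mm by 180 mm) begins 59 mm behind the grasp point.
Start: joints at [71.815, 7.093, 94.555, -0, 78.352, -4.733], TCP at [0.151, 0.632, 0.24] pointing down, gripper open.
Joint ranges: [-149.61, 149.61], [-58.7, 133.49], [1.44, 155.28], [-77.14, 257.14], [18.33, 153.61], [-166.67, 166.67]. Speed limits (degrees/s): [147.25, 147.25, 180, 180, 180, 180].

## Interface

Orientations are given as a 3x3 rotation matrix whose columns are the frame's x, y, z axes.
In Python, from station import monitor, vision, order gives the robot as it stands. The module is installed in compiled form; this text tells all that it offers.
- The arm moves only by the tool jog_arm, never from a script. Its argument "deltas" is one flat list of numbers, 7 for each row, row after row: the closure, from 0 (fully open) to 1 (shut), then the shift along the tool's x, y, z in m, then the turn, a rotation vector about the tool's x, y, z in degrees. In form: [jaw, x, y, z, wx, wy, wz, jaw, x, y, z, wx, wy, wz, ...]. A call has 1 to 10 rows; each row is the pose to reach, as a shift and turn from the pose commanded when the call began, along the tool's axes at that moment; what a row does not reach only later rows make up. A row lasts 1/12 s, in which the tool goes at most 41.7 mm and 7.16 degrees, less where a joint would pass 70% of its speed; a pose out of reach is approached as far as the arm can. A call with a gripper value outside its range is refused whole. The fingers move at their own pace and stop on an object; "force" is the grip in N (left out, the last holds). Time passes only in rows, so rows that repeat a pose let the fingers close. It gives the time, the measured TCP pose, the force and the opening at its end, in the units of the state.
- monitor.read_state(): the state, without advancing time (a new reading comes with each control period).
- vision.get_image(name): name is "scene" or "side" or "wrist"; returns the picture (420x560x3 uint8, red, green, blue); there is no depth.
- vision.camera_model(name): a dict with "vfov" (degrees; the focal length in pixels is half the picture's height over the tangent of half this angle, whatever the lens; pixels are square), "cx", "cy" (the principal point, pixels), "extrinsics" (4x4, takes a point from camera to world coordinates); the wrist camera has in their place "hand_eye" (4x4, takes a point from camera to tool coordinates, whose origin is the TCP and whose axes are the flange's). Camera axes: x right, y up, looking along -z (the intrinsics and any distortion apply to the point x, -y, -z); pixel columns grow to the right and rows downward; lengths in m; the calibration is good to about 2 mm. A picture is of the moment at which its call begins: read the wrist's pose just before it. camera_model takes no time and is no camera call.
- order.hand_in(): hands the job in, once; it reports no verdict.
The state is a dict: "time_s": time; "qpos": joint angles; "qvel": joint speeds; "tau": joint torques, N m; "tcp_pos": TCP position; "orientation": TCP orientation; "force": force on the tool from outside, world axes, zero at the start; "wrist_torque": the same for the moment, N m; "finger_gap": finger opening in m.
Only numpy, scipy, OpenCV 4.12 (cv2) and the standard library are available. Lean on these libraries where they do the work, as an engineer would, in place of code of your own. Each camera call takes 0.05 s, during which the arm holds its last target.

## Working session

There is one attempt and no reset: what is moved stays moved. The work goes in short steps, Python scripts to look and compute and a tool call to move; the robot and the scene stay as the last step left them, time stands still between calls to the robot, and variables do not carry over. Pictures are saved under pics/ and viewed, and the job is handed in when it is done.

Besides the shell and the picture viewer there is one more tool, called after ">>>" in YAML: its name, and indented under it one key for each argument. jog_arm: Moves the arm, as the interface text tells. Its arguments: {"type":"object","properties":{"deltas":{"type":"array","items":{"type":"number"}},"force":{"type":"number"}},"required":["deltas"]}

```bash
mkdir -p pics; cat > h.py <<'E'
import numpy as np,cv2
from station import monitor,vision,order
def grab(n,f):
    s=monitor.read_state();im=vision.get_image(n);cv2.imwrite('pics/'+f+'.png',cv2.cvtColor(im,cv2.COLOR_RGB2BGR));return s,im
E
python3 - <<'E'
from h import *
for n in ['scene','side','wrist']:
    s,im=grab(n,n+'0'); print(n,vision.camera_model(n))
print(s)
E
```

```text
scene {'vfov': 56.32380413453917, 'cx': 276.93311666860797, 'cy': 212.58508487730768, 'extrinsics': array([[-0.80578343,  0.40331574, -0.43364671,  0.16317914],
       [-0.59204418, -0.5312686 ,  0.60600113,  0.17667469],
       [ 0.01402691,  0.74504368,  0.66686817,  0.64436004],
       [ 0.        ,  0.        ,  0.        ,  1.        ]])}
side {'vfov': 50.455138691696156, 'cx': 289.28292079117523, 'cy': 210.30977117811202, 'extrinsics': array([[ 0.87586381,  0.25778944, -0.40793037,  0.22347326],
       [-0.4824552 ,  0.45031888, -0.7512988 , -0.97033602],
       [-0.00997815,  0.85484356,  0.51878987,  0.52583503],
       [ 0.        ,  0.        ,  0.        ,  1.        ]])}
wrist {'vfov': 62.29060210732027, 'cx': 285.14188967325435, 'cy': 213.0376000173418, 'hand_eye': array([[-3.69238406e-04,  9.57693878e-01,  2.87788637e-01,
         8.11504543e-02],
       [ 9.99999328e-01,  6.69995845e-04, -9.46572330e-04,
        -6.77482981e-04],
       [-1.09934372e-03,  2.87788094e-01, -9.57693481e-01,
        -1.46255294e-01],
       [ 0.00000000e+00,  0.00000000e+00,  0.00000000e+00,
         1.00000000e+00]])}
{'time_s': 0.1, 'qpos': array([ 7.18157654e+01,  7.13127891e+00,  9.46247964e+01,  1.59295746e-04,
        7.83497474e+01, -4.73135368e+00]), 'qvel': array([ 0.06685945, -0.06106143, -0.24921511,  0.03219932,  0.04047006,
       -0.09328875]), 'tau': array([ 6.43814637e-04, -4.18879509e+01, -3.61095822e+01,  7.77688692e-02,
        4.61223442e-02, -6.80315384e-05]), 'tcp_pos': array([0.15107192, 0.63167106, 0.23850781]), 'orientation': array([[-9.72561397e-01,  2.32645641e-01, -5.78972344e-04],
       [ 2.32646309e-01,  9.72559828e-01, -1.75386343e-03],
       [ 1.55056563e-04, -1.84043564e-03, -9.99998294e-01]]), 'force': array([ 0.0835372 , -0.5135388 , -0.53717928]), 'wrist_torque': array([-0.02987225,  0.02033379,  0.06361715]), 'finger_gap': 0.09504498133717063}
```

View pics/scene0.png

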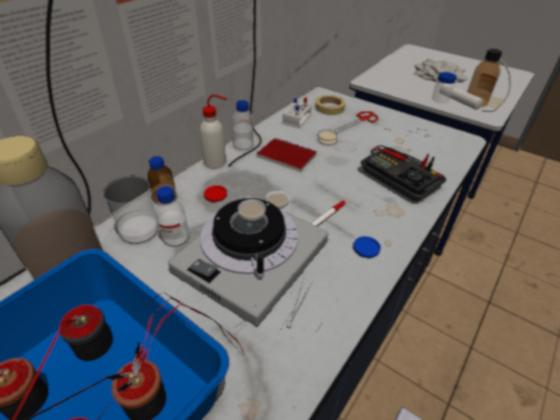

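View pics/side0.png

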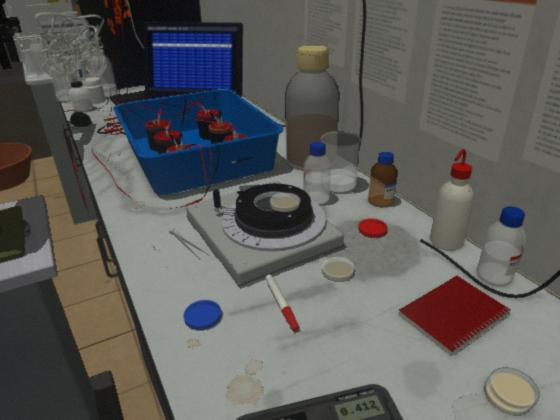

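View pics/wrist0.png

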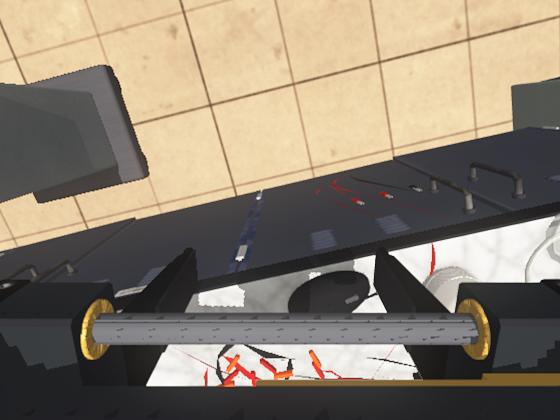

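```bash
python3 - <<'E'
import cv2
a=cv2.imread('pics/scene0.png')[170:330,150:350];cv2.imwrite('pics/scene0z.png',cv2.resize(a,None,fx=3.75,fy=3.75,interpolation=cv2.INTER_CUBIC))
a=cv2.imread('pics/side0.png')[160:290,160:360];cv2.imwrite('pics/side0z.png',cv2.resize(a,None,fx=4,fy=4,interpolation=cv2.INTER_CUBIC))
E
```

```text
(no output)
```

View pics/scene0z.png

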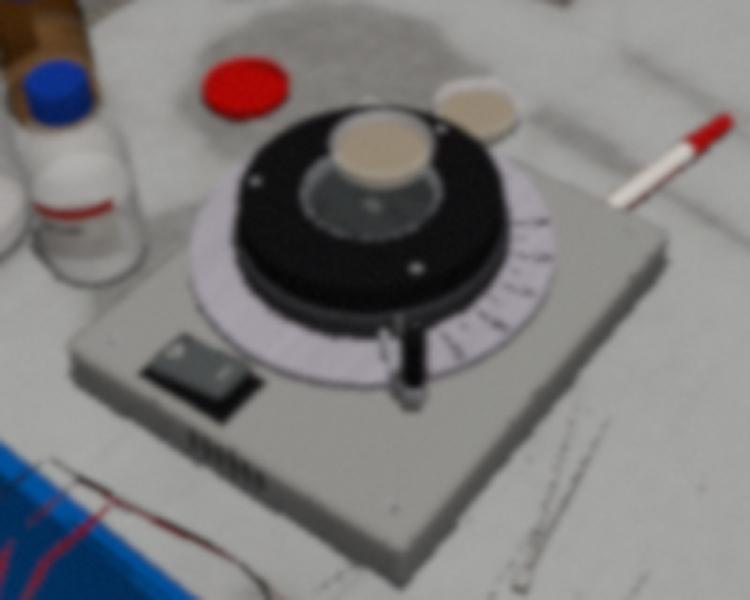

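View pics/side0z.png

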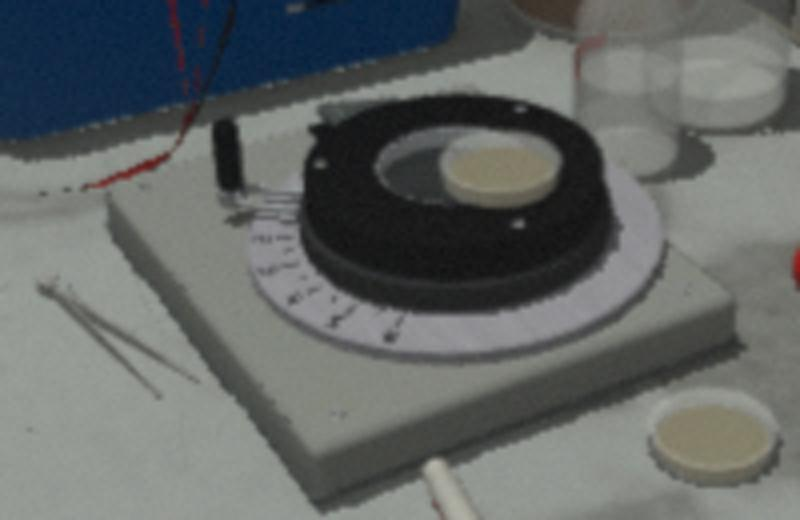

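The scene view shows the base (stage window about px 249,222; knob about 260,262; rocker about 203,270; dish about 252,210). The side view shows the tweezers in front at about 185,245. Next I'll get rough positions.

```bash
cat >> h.py <<'E'
def cam(n,s=None):
    m=vision.camera_model(n);f=210/np.tan(np.radians(m['vfov']/2))
    if 'extrinsics' in m: T=np.array(m['extrinsics'])
    else:
        A=np.eye(4);A[:3,:3]=s['orientation'];A[:3,3]=s['tcp_pos'];T=A@np.array(m['hand_eye'])
    return f,m['cx'],m['cy'],T
def ray(c,u,v):
    f,cx,cy,T=c
    d=T[:3,:3]@np.array([(u-cx)/f,-(v-cy)/f,-1]);return T[:3,3],d/np.linalg.norm(d)
def onz(c,u,v,z):
    o,d=ray(c,u,v);return o+d*(z-o[2])/d[2]
def proj(c,p):
    f,cx,cy,T=c;q=T[:3,:3].T@(np.asarray(p)-T[:3,3]);return np.array([cx-f*q[0]/q[2],cy+f*q[1]/q[2]])
def tri(*rs):
    A=0;b=0
    for o,d in rs:
        P=np.eye(3)-np.outer(d,d);A=A+P;b=b+P@o
    x=np.linalg.solve(A,b);return x,[np.linalg.norm((np.eye(3)-np.outer(d,d))@(x-o)) for o,d in rs]
E
python3 - <<'E'
from h import *
np.set_printoptions(precision=4,suppress=True)
S=cam('scene');D=cam('side')
zs=lambda x,y:(150+x/3.75,170+y/3.75); zd=lambda x,y:(160+x/4,160+y/4)
for nm,p,z in [('win',(372,197),.082),('stageC',(372,203),.082),('dish top',(382,148),.095),('rock fr',(222,373),.053),('cFL',(75,350),.036),('c front',(405,553),.036),('cFR',(665,240),.036),('knob top',(411,318),.094)]:
    print(nm,onz(S,*zs(*p),z))
for nm,p,z in [('stageC',(455,182),.082),('dish',(500,160),.095),('knob top',(227,124),.094),('cornFR',(312,460),.036),('corFL',(110,197),.036),('spare',(715,420),.013),('tw1',(45,285),0),('tw2',(195,380),0),('tw3',(158,395),0)]:
    print('side',nm,onz(D,*zd(*p),z))
print(tri(ray(S,*zs(411,318)),ray(D,*zd(227,124))))
for p in [(269,280),(292,325)]: print('pen',onz(D,*p,0.008))
E
```

```text
win [ 0.5566 -0.2743  0.082 ]
stageC [ 0.5535 -0.2705  0.082 ]
dish top [ 0.5685 -0.2984  0.095 ]
rock fr [ 0.5544 -0.148   0.053 ]
cFL [ 0.6399 -0.1214  0.036 ]
c front [ 0.4192 -0.1289  0.036 ]
cFR [ 0.4288 -0.3863  0.036 ]
knob top [ 0.4766 -0.2081  0.094 ]
side stageC [ 0.5548 -0.2966  0.082 ]
side dish [ 0.5736 -0.3086  0.095 ]
side knob top [ 0.4722 -0.2064  0.094 ]
side cornFR [ 0.4294 -0.4044  0.036 ]
side corFL [ 0.422  -0.1491  0.036 ]
side spare [ 0.6121 -0.443   0.013 ]
side tw1 [ 0.3784 -0.1594  0.    ]
side tw2 [ 0.4188 -0.2782  0.    ]
side tw3 [ 0.399  -0.2808  0.    ]
(array([ 0.4738, -0.2066,  0.0951]), [np.float64(0.001924126614060375), np.float64(0.0019241266140603045)])
pen [ 0.4838 -0.4121  0.008 ]
pen [ 0.4666 -0.527   0.008 ]
```

```bash
python3 - <<'E'
from h import *
np.set_printoptions(precision=4,suppress=True)
D=cam('side');S=cam('scene')
for p in [(313,170),(340,190),(317,205),(382,205)]: print(p,onz(D,*p,0))
for p in [(317,150)]: print('bottle cap',onz(D,*p,0.14))
print('capS',onz(S,166,195,.14))
print('cap',tri(ray(D,317,148),ray(S,166,195)), 'big cap',tri(ray(D,313,58),ray(S,20,158)))
R=monitor.read_state()['orientation']
for t in [(.60,-.28,.36),(.3,.35,.36)]: print(R.T@(np.array(t)-monitor.read_state()['tcp_pos']))
E
```

```text
(313, 170) [ 0.7919 -0.0586  0.    ]
(340, 190) [ 0.7913 -0.1865  0.    ]
(317, 205) [ 0.7041 -0.22    0.    ]
(382, 205) [ 0.8343 -0.2946  0.    ]
bottle cap [ 0.6987 -0.2228  0.14  ]
capS [ 0.7009 -0.1892  0.14  ]
cap (array([ 0.7137, -0.1972,  0.1304]), [np.float64(0.0017058478304476355), np.float64(0.0017058478304476487)]) big cap (array([ 0.8155, -0.0106,  0.2777]), [np.float64(0.0002359997139988441), np.float64(0.00023599971399900348)])
[-0.6487 -0.7825 -0.1201]
[-0.2103 -0.2395 -0.121 ]
```

>>> jog_arm:
  deltas: [1, -0.21, -0.24, -0.12, 0, 0, -15, 1, -0.21, -0.24, -0.12, 0, 0, -15, 1, -0.21, -0.24, -0.12, 0, 0, -15, 1, -0.21, -0.24, -0.12, 0, 0, -15, 1, -0.21, -0.24, -0.12, 0, 0, -15, 1, -0.21, -0.24, -0.12, 0, 0, -15, 1, -0.21, -0.24, -0.12, 0, 0, -15, 1, -0.21, -0.24, -0.12, 0, 0, -15, 1, -0.21, -0.24, -0.12, 0, 0, -15]
  force: 10

```text
time_s: 0.9
tcp_pos: [0.3019, 0.3467, 0.3629]
orientation: [[-1.0, -0.022, 0.005], [-0.022, 1.0, 0.002], [-0.005, 0.002, -1.0]]
force: [-0.2, 0.5, 0.1]
finger_gap: 0.0405
```

```bash
python3 - <<'E'
from h import *
s=monitor.read_state();print(s['orientation'].T@(np.array((.61,-.28,.36))-s['tcp_pos']),s['tcp_pos'],s['orientation'])
E
```

```text
[-0.29397308 -0.63341254  0.00327259] [0.30192543 0.34667695 0.36289736] [[-0.99973774 -0.02235885  0.0049535 ]
 [-0.02234999  0.99974852  0.00183631]
 [-0.00499331  0.00172512 -0.99998605]]
```

>>> jog_arm:
  deltas: [1, -0.295, -0.633, 0, 0, 0, 0, 1, -0.295, -0.633, 0, 0, 0, 0, 1, -0.295, -0.633, 0, 0, 0, 0, 1, -0.295, -0.633, 0, 0, 0, 0, 1, -0.295, -0.633, 0, 0, 0, 0, 1, -0.295, -0.633, 0, 0, 0, 0, 1, -0.295, -0.633, 0, 0, 0, 0, 1, -0.295, -0.633, 0, 0, 0, 0, 1, -0.295, -0.633, 0, 0, 0, 0, 1, -0.295, -0.633, 0, 0, 0, 0]

```text
time_s: 1.73
tcp_pos: [0.4862, -0.0247, 0.3592]
orientation: [[-1.0, -0.027, -0.0], [-0.027, 1.0, 0.001], [0.0, 0.001, -1.0]]
force: [1.5, 0.7, 0.3]
finger_gap: 0.0005
```

```bash
python3 - <<'E'
from h import *
s=monitor.read_state();print(s['orientation'].T@(np.array((.61,-.28,.36))-s['tcp_pos']),s['tcp_pos'],s['orientation'])
E
```

```text
[-0.1168997  -0.25855922 -0.00099674] [ 0.48621675 -0.02466414  0.35915838] [[-9.99641222e-01 -2.67842571e-02 -1.72806294e-04]
 [-2.67843443e-02  9.99641098e-01  5.23753753e-04]
 [ 1.58715918e-04  5.28194346e-04 -9.99999848e-01]]
```

>>> jog_arm:
  deltas: [1, -0.115, -0.255, 0, 0, 0, 0, 1, -0.115, -0.255, 0, 0, 0, 0, 1, -0.115, -0.255, 0, 0, 0, 0, 1, -0.115, -0.255, 0, 0, 0, 0, 1, -0.115, -0.255, 0, 0, 0, 0, 1, -0.115, -0.255, 0, 0, 0, 0, 1, -0.115, -0.255, 0, 0, 0, 0, 1, -0.115, -0.255, 0, 0, 0, 0, 1, -0.115, -0.255, 0, 0, 0, 0, 1, -0.115, -0.255, 0, 0, 0, 0]

```text
time_s: 2.57
tcp_pos: [0.6076, -0.2739, 0.3589]
orientation: [[-1.0, -0.027, -0.001], [-0.027, 1.0, 0.001], [0.001, 0.001, -1.0]]
force: [0.5, 0.4, 0.6]
finger_gap: 0.0004
```

```bash
python3 - <<'E'
from h import *
import pickle
s,im=grab('wrist','w1');print(s['tcp_pos'],s['orientation'],s['time_s'],s['force']);pickle.dump(s,open('w1.pkl','wb'))
cv2.imwrite('pics/w1z.png',cv2.resize(cv2.imread('pics/w1.png'),(800,600),interpolation=cv2.INTER_CUBIC))
E
```

```text
[ 0.60757372 -0.27387304  0.35891092] [[-0.99962578 -0.02733351 -0.00108778]
 [-0.02733484  0.99962558  0.00122524]
 [ 0.00105389  0.00125451 -0.99999866]] 2.5667 [0.45405361 0.4168729  0.62203062]
```

View pics/w1z.png

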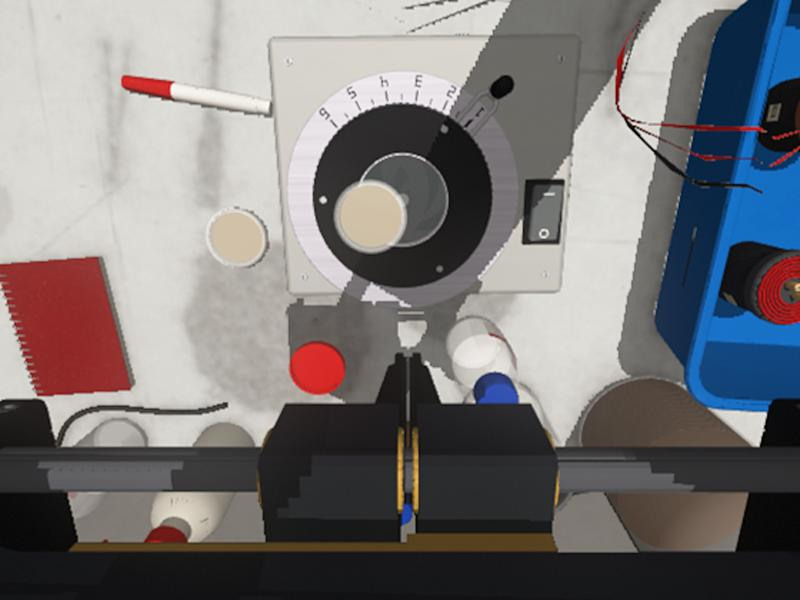

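The wrist view (at 800x600) is clear: stage window centre about (404,200), dish (370,215), lever knob (502,87) near mark 1, rocker (543,212) with its line at (548,195), and mark 5 around (352,97).

```bash
cat > meas.py <<'E'
from h import *
import pickle,sys
np.set_printoptions(precision=4,suppress=True)
def ell(mask,lo):
    cs,_=cv2.findContours(mask,cv2.RETR_EXTERNAL,cv2.CHAIN_APPROX_NONE);c=max(cs,key=cv2.contourArea)
    return c
def circ(c,pts,z):
    P=np.array([onz(c,u,v,z)[:2] for u,v in pts]);
    A=np.c_[2*P,np.ones(len(P))];
    for _ in range(15):
        x=np.linalg.lstsq(A,(P**2).sum(1),rcond=None)[0];r=np.sqrt(x[2]+x[:2]@x[:2]);e=abs(np.hypot(*(P-x[:2]).T)-r)
        k=e<max(.0015,np.percentile(e,85)); P=P[k];A=A[k]
        if k.all():break
    return x[:2],r,len(P),e.mean()
E
python3 - <<'E'
from meas import *
s=pickle.load(open('w1.pkl','rb'));c=cam('wrist',s)
im=cv2.imread('pics/w1.png');hsv=cv2.cvtColor(im,cv2.COLOR_BGR2HSV)
box=np.zeros(im.shape[:2],np.uint8);box[55:215,205:360]=1
dark=((im.max(2)<45)*255).astype(np.uint8)*box
n,lab,st,cc=cv2.connectedComponentsWithStats(dark)
for i in range(1,n):
    if st[i,4]>60: print('dark',st[i],cc[i])
i=max(range(1,n),key=lambda i:st[i,4]);m=(lab==i).astype(np.uint8)
cs,_=cv2.findContours(m,cv2.RETR_EXTERNAL,cv2.CHAIN_APPROX_NONE);k=max(cs,key=cv2.contourArea)[:,0]
print('stage',circ(c,k,.082))
tan=((hsv[...,0]>10)&(hsv[...,0]<28)&(hsv[...,1]>45)&(hsv[...,2]>120)).astype(np.uint8)
n,lab,st,cc=cv2.connectedComponentsWithStats(tan)
for i in range(1,n):
    if st[i,4]>300:
        print('tan',st[i],cc[i]);cs,_=cv2.findContours((lab==i).astype(np.uint8),cv2.RETR_EXTERNAL,cv2.CHAIN_APPROX_NONE)
        print(circ(c,cs[0][:,0],.09))
for nm,u,v,z in [('knobtop',502,86,.094),('rockline',548,195,.053),('rockring',544,233,.05),('FL',580,36,.036),('FR',270,38,.036),('RR',289,291,.036),('RL',562,292,.036),('win',404,200,.082)]:
    print(nm,onz(c,u*.7,v*.7,z))
cv2.imwrite('pics/w1c.png',cv2.resize(im[30:190,215:355],None,fx=3.7,fy=3.7,interpolation=cv2.INTER_CUBIC))
E
```

```text
dark [343  55  17  14 171] [350.7485  60.9766]
dark [ 247   78   97  123 4924] [306.8154 145.5843]
stage (array([ 0.5661, -0.2656]), np.float64(0.05979811073548032), 76, np.float64(0.0006079821921327023))
tan [ 239  130   42   42 1379] [259.1479 150.7085]
(array([ 0.575 , -0.3056]), np.float64(0.024155150477117755), 118, np.float64(0.00028820448323870087))
tan [150 149  33  34 808] [165.229  166.7302]
(array([ 0.5958, -0.4172]), np.float64(0.019576764016897955), 98, np.float64(0.00043330996410313185))
tan [491 346  32  37 506] [507.3794 365.5731]
(array([0.8669, 0.0396]), np.float64(0.02827926274218371), 34, np.float64(0.0005385965419522364))
knobtop [ 0.4735 -0.2052  0.094 ]
rockline [ 0.5567 -0.1496  0.053 ]
rockring [ 0.5911 -0.1487  0.05  ]
FL [ 0.4252 -0.132   0.036 ]
FR [ 0.4339 -0.3952  0.036 ]
RR [ 0.6564 -0.3883  0.036 ]
RL [ 0.6504 -0.121   0.036 ]
win [ 0.5621 -0.2779  0.082 ]
```

View pics/w1c.png

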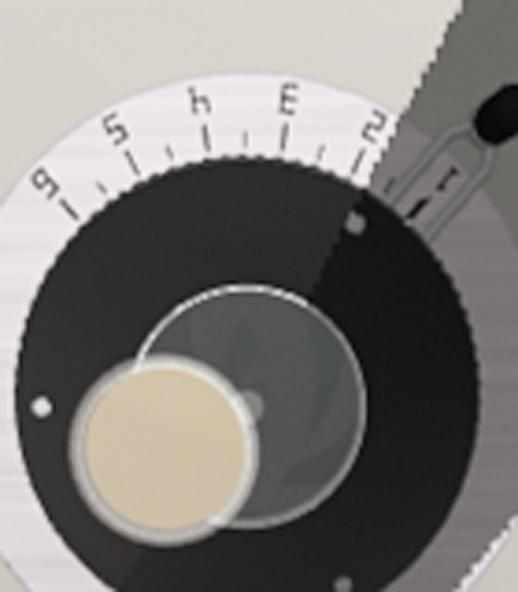

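```bash
python3 - <<'E'
from meas import *
S=cam('scene');D=cam('side')
print('tray+x',tri(ray(S,95,252),ray(D,283,128)),'tray-x',tri(ray(S,227,362),ray(D,126,165)))
s=pickle.load(open('w1.pkl','rb'));c=cam('wrist',s)
for nm,u,v,z in [('centre',247,406,.082),('dish',164,449,.095),('knob',497,112,.094),('needle',418,208,.05),('m5',132,162,.044),('m1',447,190,.044)]:print(nm,onz(c,215+u/3.7,30+v/3.7,z))
# check dish height by scene+wrist
print(tri(ray(S,150+382/3.75,170+148/3.75),ray(c,215+164/3.7,30+449/3.7)))
print(tri(ray(S,150+372/3.75,170+200/3.75),ray(c,215+247/3.7,30+406/3.7)))
print(tri(ray(S,150+222/3.75,170+373/3.75),ray(c,548*.7,195*.7)))
st=monitor.read_state();print(st['orientation'].T@(np.array([.546,-.149,.12])-st['tcp_pos']))
E
```

```text
tray+x (array([ 0.7173, -0.0228,  0.1142]), [np.float64(0.007519222343503653), np.float64(0.007519222343503581)]) tray-x (array([ 0.3552, -0.006 ,  0.1098]), [np.float64(0.021106513720387955), np.float64(0.021106513720387944)])
centre [ 0.5618 -0.2792  0.082 ]
dish [ 0.5748 -0.305   0.095 ]
knob [ 0.4737 -0.2074  0.094 ]
needle [ 0.4982 -0.2239  0.05  ]
m5 [ 0.486  -0.3197  0.044 ]
m1 [ 0.4919 -0.2138  0.044 ]
(array([ 0.5755, -0.3059,  0.0861]), [np.float64(0.0004467161677486675), np.float64(0.00044671616774847076)])
(array([ 0.5621, -0.2796,  0.0725]), [np.float64(0.0006118891249587194), np.float64(0.0006118891249586144)])
(array([ 0.5565, -0.1492,  0.0505]), [np.float64(0.00044273336814042765), np.float64(0.000442733368140432)])
[0.0579 0.1259 0.2396]
```

>>> jog_arm:
  deltas: [1, 0.058, 0.126, 0.15, 0, 0, 0, 1, 0.058, 0.126, 0.15, 0, 0, 0, 1, 0.058, 0.126, 0.15, 0, 0, 0, 1, 0.058, 0.126, 0.2, 0, 0, 0, 1, 0.058, 0.126, 0.24, 0, 0, 0, 1, 0.058, 0.126, 0.25, 0, 0, 0, 1, 0.058, 0.126, 0.25, 0, 0, 0, 1, 0.058, 0.126, 0.25, 0, 0, 0, 1, 0.058, 0.126, 0.25, 0, 0, 0]

```text
time_s: 3.37
tcp_pos: [0.5443, -0.1483, 0.108]
orientation: [[-1.0, -0.029, -0.004], [-0.029, 1.0, 0.002], [0.004, 0.002, -1.0]]
force: [0.9, -0.2, 0.5]
finger_gap: 0.0005
```

```bash
python3 - <<'E'
from meas import *
st=monitor.read_state();print(st['tcp_pos'],st['force'],st['orientation'].T@(np.array([.546,-.149,.07])-st['tcp_pos']))
s,im=grab('wrist','w2')
E
```

```text
[ 0.5443 -0.1483  0.108 ] [ 0.9132 -0.2057  0.4558] [-0.0019 -0.0008  0.038 ]
```

View pics/w2.png

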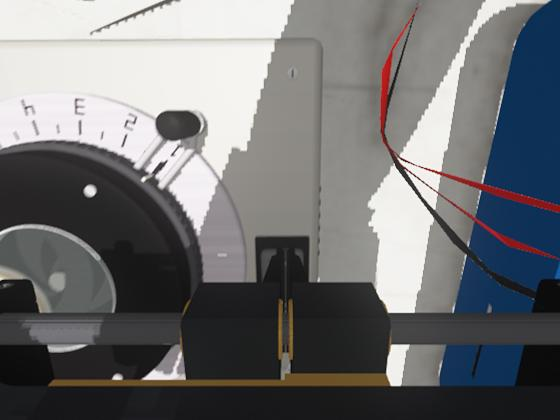

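The fingers are centred over the rocker's slot (px 285,255), so I'll press.

>>> jog_arm:
  deltas: [1, 0, 0, 0.01, 0, 0, 0, 1, 0, 0, 0.02, 0, 0, 0, 1, 0, 0, 0.026, 0, 0, 0, 1, 0, 0, 0.03, 0, 0, 0, 1, 0, 0, 0.034, 0, 0, 0, 1, 0, 0, 0.037, 0, 0, 0, 1, 0, 0, 0.037, 0, 0, 0]

```text
time_s: 4.0
tcp_pos: [0.546, -0.1506, 0.0722]
orientation: [[-1.0, -0.027, -0.001], [-0.027, 1.0, -0.0], [0.001, -0.0, -1.0]]
force: [-0.9, -1.0, 0.5]
finger_gap: 0.0004
```

>>> jog_arm:
  deltas: [1, 0, 0, 0.002, 0, 0, 0, 1, 0, 0, 0.004, 0, 0, 0, 1, 0, 0, 0.004, 0, 0, 0]

```text
time_s: 4.25
tcp_pos: [0.5464, -0.1506, 0.0711]
orientation: [[-1.0, -0.027, -0.001], [-0.027, 1.0, -0.0], [0.001, -0.0, -1.0]]
force: [-8.0, 1.1, 14.8]
finger_gap: 0.0008
```

```bash
python3 - <<'E'
from h import *
s,im=grab('scene','s2');cv2.imwrite('pics/s2z.png',cv2.resize(cv2.imread('pics/s2.png')[170:330,150:350],None,fx=3.75,fy=3.75,interpolation=cv2.INTER_CUBIC))
E
```

```text
(no output)
```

View pics/s2z.png

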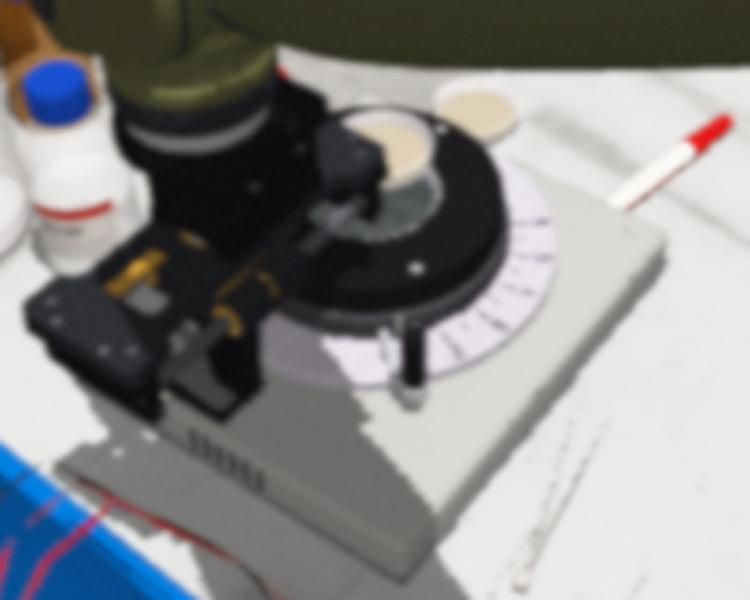

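>>> jog_arm:
  deltas: [1, 0, 0, -0.04, 0, 0, 0, 1, 0.03, -0.008, -0.05, 0, 0, 0, 1, 0.07, -0.018, -0.04, 0, 0, 0, 1, 0.0745, -0.018, -0.03, 0, 0, 0, 1, 0.0745, -0.018, -0.03, 0, 0, 0, 1, 0.0745, -0.018, -0.03, 0, 0, 0]

```text
time_s: 4.8
tcp_pos: [0.4722, -0.1701, 0.0982]
orientation: [[-1.0, -0.026, 0.0], [-0.026, 1.0, 0.001], [-0.0, 0.001, -1.0]]
force: [1.1, -0.4, 0.3]
finger_gap: 0.0006
```

```bash
python3 - <<'E'
from meas import *
st=monitor.read_state();print(st['tcp_pos'],st['force'],st['time_s'])
p=st['tcp_pos'];R=st['orientation']
C=np.array([.5618,-.2792]);y=np.radians(2)
for q in np.r_[-.72,-.6:.46:.1,.45]:
    k=C+.119*np.array([-np.cos(q+y),-np.sin(q+y)])
    t=np.r_[k+[0,.019],.091];print(round(q,2),k,R.T@(t-p))
s,im=grab('wrist','w3');s,im=grab('scene','s3');cv2.imwrite('pics/s3z.png',cv2.resize(cv2.imread('pics/s3.png')[170:330,150:350],None,fx=3.75,fy=3.75,interpolation=cv2.INTER_CUBIC))
E
```

```text
[ 0.4722 -0.1701  0.0982] [ 1.0773 -0.388   0.2976] 4.8
-0.72 [ 0.4697 -0.2039] [ 0.0029 -0.0147  0.0072]
-0.6 [ 0.4613 -0.2155] [ 0.0115 -0.0261  0.0071]
-0.5 [ 0.4554 -0.2258] [ 0.0177 -0.0363  0.0071]
-0.4 [ 0.4506 -0.2367] [ 0.0228 -0.047   0.0071]
-0.3 [ 0.447 -0.248] [ 0.0267 -0.0582  0.0071]
-0.2 [ 0.4444 -0.2596] [ 0.0296 -0.0698  0.0071]
-0.1 [ 0.4431 -0.2715] [ 0.0313 -0.0816  0.0071]
-0.0 [ 0.4429 -0.2834] [ 0.0317 -0.0934  0.0071]
0.1 [ 0.4439 -0.2952] [ 0.0311 -0.1053  0.0071]
0.2 [ 0.4461 -0.3069] [ 0.0292 -0.1171  0.0071]
0.3 [ 0.4494 -0.3183] [ 0.0261 -0.1286  0.0071]
0.4 [ 0.4539 -0.3293] [ 0.022  -0.1397  0.0071]
0.45 [ 0.4565 -0.3347] [ 0.0195 -0.1451  0.0071]
```

View pics/w3.png

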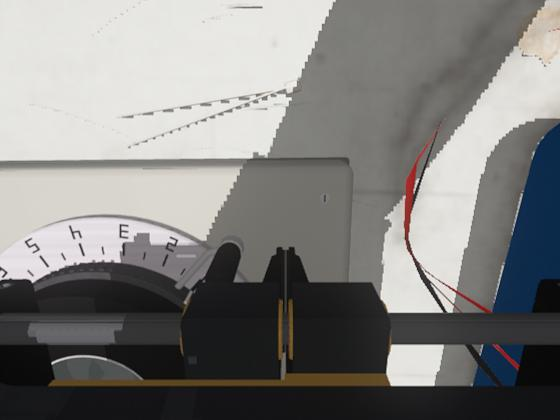

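View pics/s3z.png

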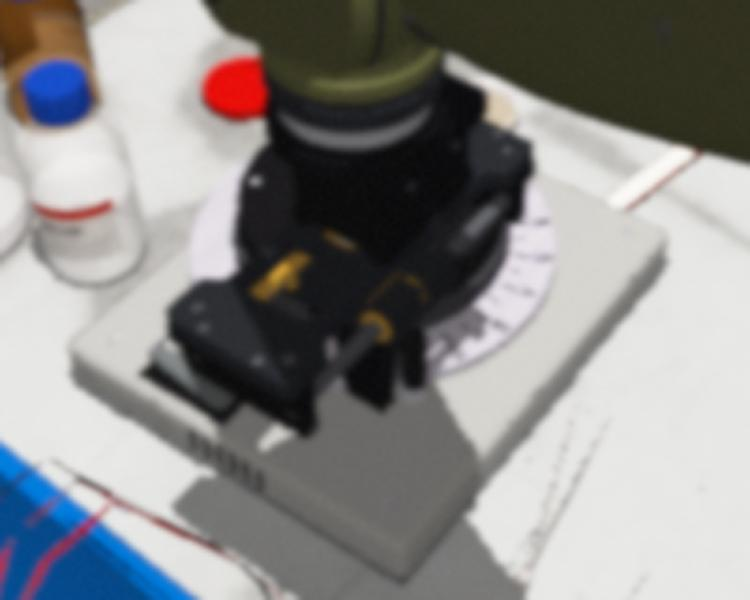

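>>> jog_arm:
  deltas: [1, 0.001, -0.005, 0.007, 0, 0, 0, 1, 0.006, -0.016, 0.007, 0, 0, 0, 1, 0.012, -0.026, 0.007, 0, 0, 0, 1, 0.018, -0.036, 0.007, 0, 0, 0, 1, 0.023, -0.047, 0.007, 0, 0, 0, 1, 0.027, -0.058, 0.007, 0, 0, 0, 1, 0.03, -0.069, 0.007, 0, 0, 0, 1, 0.032, -0.08, 0.007, 0, 0, 0, 1, 0.032, -0.09, 0.007, 0, 0, 0, 1, 0.032, -0.098, 0.007, 0, 0, 0]

```text
time_s: 5.73
tcp_pos: [0.4431, -0.2707, 0.0919]
orientation: [[-1.0, -0.026, 0.001], [-0.026, 1.0, -0.001], [-0.001, -0.001, -1.0]]
force: [-1.4, 1.5, 0.1]
finger_gap: 0.0001
```

```bash
python3 - <<'E'
from meas import *
st=monitor.read_state();print(st['tcp_pos'],st['force'],st['time_s'])
p=st['tcp_pos'];R=st['orientation']
C=np.array([.5618,-.2792]);y=np.radians(2)
for q in [0,.1,.2,.3,.35,.4,.45]:
    k=C+.119*np.array([-np.cos(q+y),-np.sin(q+y)])
    t=np.r_[k+[0,.019],.091];print(round(q,2),k,R.T@(t-p))
s,im=grab('wrist','w4')
E
```

```text
[ 0.4431 -0.2707  0.0919] [-1.4232  1.4808  0.0737] 5.7333
0 [ 0.4429 -0.2834] [0.0001 0.0064 0.0009]
0.1 [ 0.4439 -0.2952] [-0.0006 -0.0055  0.0009]
0.2 [ 0.4461 -0.3069] [-0.0025 -0.0172  0.0009]
0.3 [ 0.4494 -0.3183] [-0.0055 -0.0287  0.0009]
0.35 [ 0.4515 -0.3239] [-0.0075 -0.0343  0.0009]
0.4 [ 0.4539 -0.3293] [-0.0097 -0.0399  0.0009]
0.45 [ 0.4565 -0.3347] [-0.0122 -0.0453  0.0009]
```

View pics/w4.png

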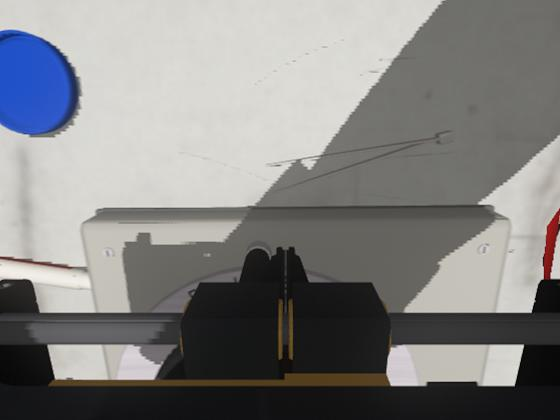

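>>> jog_arm:
  deltas: [1, -0.001, -0.01, 0, 0, 0, 0, 1, -0.002, -0.018, 0, 0, 0, 0, 1, -0.005, -0.026, 0, 0, 0, 0, 1, -0.008, -0.034, 0, 0, 0, 0, 1, -0.01, -0.04, 0, 0, 0, 0, 1, -0.012, -0.044, 0, 0, 0, 0, 1, -0.012, -0.044, 0, 0, 0, 0]

```text
time_s: 6.37
tcp_pos: [0.4568, -0.3139, 0.0919]
orientation: [[-1.0, -0.027, 0.001], [-0.027, 1.0, -0.001], [-0.001, -0.001, -1.0]]
force: [0.1, 0.4, -0.1]
finger_gap: 0.0002
```

```bash
python3 - <<'E'
from meas import *
st=monitor.read_state();print(st['tcp_pos'],st['force'],st['time_s'])
s,im=grab('wrist','w5')
s,im=grab('side','d5');cv2.imwrite('pics/d5z.png',cv2.resize(cv2.imread('pics/d5.png')[160:290,160:360],None,fx=4,fy=4,interpolation=cv2.INTER_CUBIC))
s,im=grab('scene','s5');cv2.imwrite('pics/s5z.png',cv2.resize(cv2.imread('pics/s5.png')[170:330,150:350],None,fx=3.75,fy=3.75,interpolation=cv2.INTER_CUBIC))
E
```

```text
[ 0.4568 -0.3139  0.0919] [ 0.1457  0.37   -0.1075] 6.3667
```

View pics/w5.png

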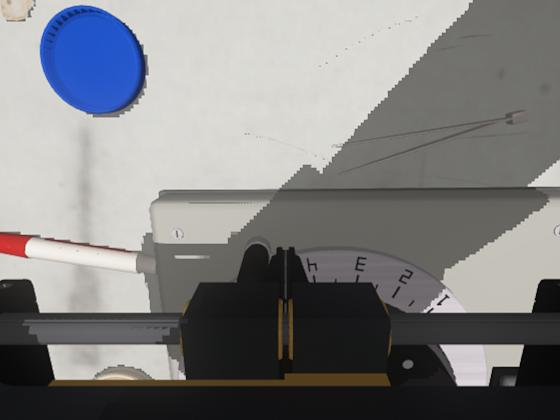

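View pics/d5z.png

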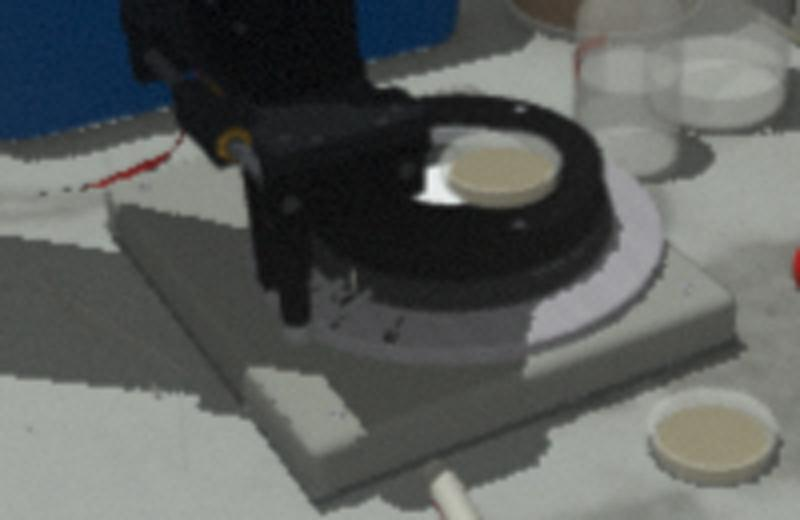

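View pics/s5z.png

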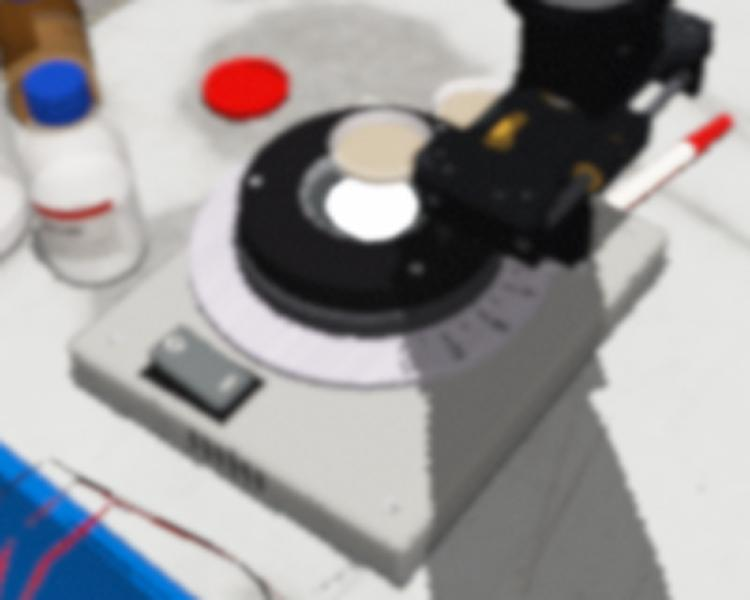

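The lamp is lit (bright window at about px 250,225) and the rocker's ring end is up. Next I'll estimate the knob angle, then back away and look at the needle.

```bash
python3 - <<'E'
from meas import *
D=cam('side');C=np.array([.5618,-.2792])
for u,v in [(296,322),(232,190)]:
    k=onz(D,160+u/4,160+v/4,.046)[:2];d=k-C;print(k,np.hypot(*d),np.arctan2(-d[1],-d[0])-.035)
# wrist knob collar
s=monitor.read_state();c=cam('wrist',s)
k=onz(c,257,246,.05)[:2];d=k-C;print(k,np.hypot(*d),np.arctan2(-d[1],-d[0])-.035)
E
```

```text
[ 0.4585 -0.3194] 0.11087241107445027 0.3361557265401002
[ 0.4761 -0.191 ] 0.12298856502892286 -0.8350731690857236
[ 0.4521 -0.33  ] 0.12087304677565291 0.3986113977208009
```

>>> jog_arm:
  deltas: [1, -0.002, -0.003, 0, 0, 0, 0, 1, -0.002, -0.005, 0, 0, 0, 0, 1, -0.002, -0.005, 0, 0, 0, 0, 1, -0.002, 0.02, 0, 0, 0, 0, 1, -0.03, 0.06, -0.04, 0, 0, 0, 1, -0.06, 0.06, -0.08, 0, 0, 0, 1, -0.1, 0.06, -0.1, 0, 0, 0, 1, -0.12, 0.06, -0.1, 0, 0, 0, 1, -0.12, 0.06, -0.1, 0, 0, 0]

```text
time_s: 7.27
tcp_pos: [0.5809, -0.25, 0.1972]
orientation: [[-1.0, -0.03, 0.01], [-0.03, 1.0, -0.005], [-0.01, -0.005, -1.0]]
force: [-0.3, 1.2, 1.0]
finger_gap: 0.0002
```

```bash
python3 - <<'E'
from meas import *
s,im=grab('wrist','w6');print(s['tcp_pos'],s['time_s']);pickle.dump(s,open('w6.pkl','wb'))
cv2.imwrite('pics/w6z.png',cv2.resize(cv2.imread('pics/w6.png'),(800,600),interpolation=cv2.INTER_CUBIC))
E
```

```text
[ 0.5809 -0.25    0.1972] 7.2667
```

View pics/w6z.png

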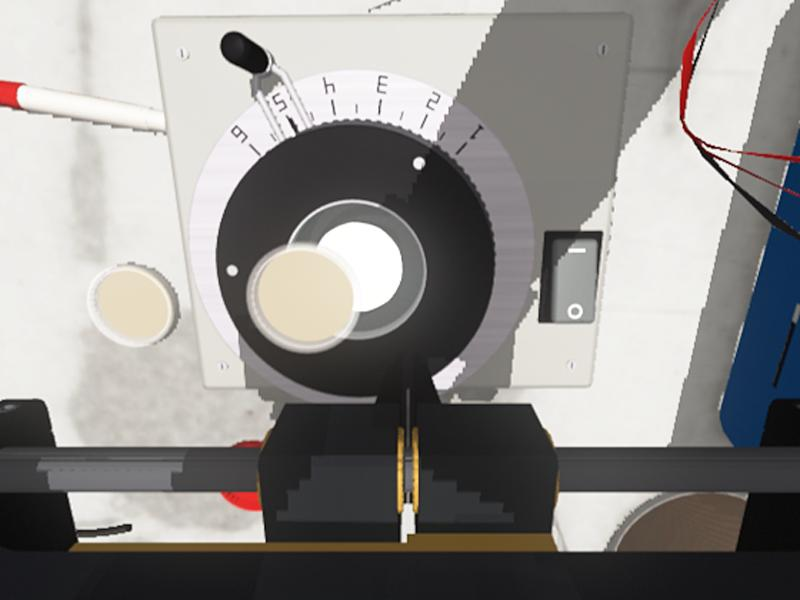

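```bash
python3 - <<'E'
from meas import *
im=cv2.imread('pics/w6.png');cv2.imwrite('pics/w6c.png',cv2.resize(im[40:115,155:245],None,fx=8,fy=8,interpolation=cv2.INTER_CUBIC))
cv2.imwrite('pics/w6d.png',cv2.resize(im[130:285,145:355],None,fx=3.7,fy=3.7,interpolation=cv2.INTER_CUBIC))
E
```

```text
(no output)
```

View pics/w6c.png

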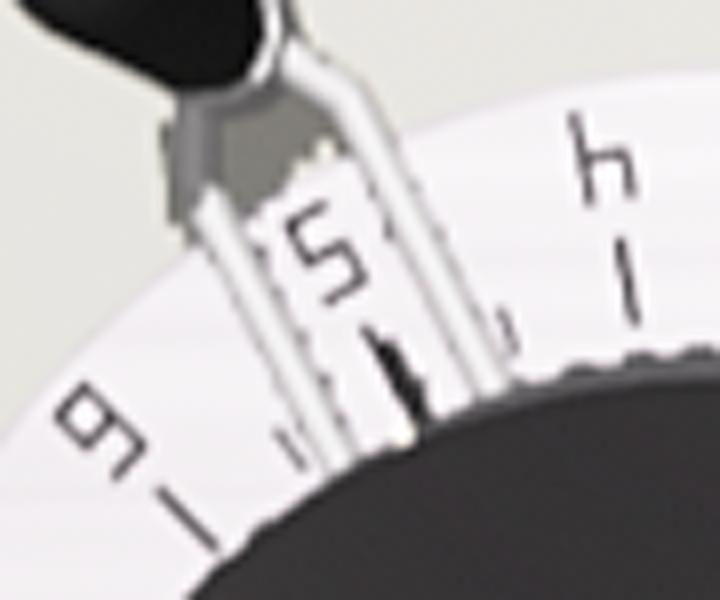

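View pics/w6d.png

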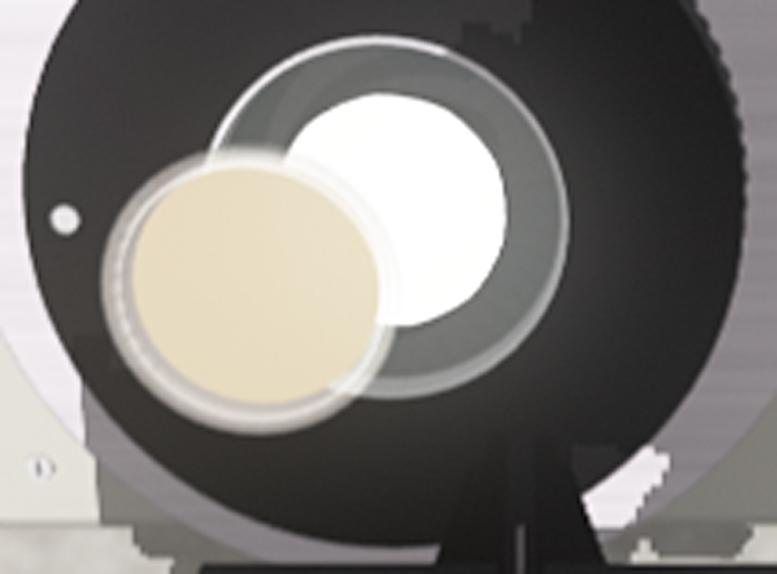

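```bash
python3 - <<'E'
from meas import *
s=pickle.load(open('w6.pkl','rb'));c=cam('wrist',s)
P=lambda u,v,z:onz(c,155+u/8,40+v/8,z)[:2]
Q=lambda u,v,z:onz(c,145+u/3.7,130+v/3.7,z)[:2]
W=np.array([Q(u,v,.082) for u,v in [(378,37),(568,225),(390,397),(215,145),(490,70),(540,320),(270,75)]])
A=np.c_[2*W,np.ones(7)];x=np.linalg.lstsq(A,(W**2).sum(1),rcond=None)[0];C=x[:2];print('C',C,np.sqrt(x[2]+C@C))
dd=np.array([Q(u,v,.091) for u,v in [(103,285),(245,432),(398,290),(240,148)]]);print('dish',dd.mean(0),dd)
def a(p):d=p-C;return np.hypot(*d),np.arctan2(-d[1],-d[0])
for n,u,v,z in [('m4',622,240,.044),('m4',634,320,.044),('m6',160,490,.044),('m6',215,548,.044),('m5out',368,330,.044),('m45',508,330,.044),('m56',290,450,.044),('needle tip',380,345,.05),('nd mid',400,375,.05),('nd in',425,415,.05)]:
    print(n,a(P(u,v,z)))
E
```

```text
C [ 0.5622 -0.2792] 0.038309553102725075
dish [ 0.5749 -0.3068] [[ 0.5744 -0.3361]
 [ 0.606  -0.3082]
 [ 0.5736 -0.2758]
 [ 0.5453 -0.3071]]
m4 (np.float64(0.09081717356016218), np.float64(0.18827802738743438))
m4 (np.float64(0.08330415764993641), np.float64(0.1921252655932083))
m6 (np.float64(0.09102892410152363), np.float64(0.790247145288366))
m6 (np.float64(0.08336994486024957), np.float64(0.7926762620122773))
m5out (np.float64(0.09073062627694518), np.float64(0.49017754976251954))
m45 (np.float64(0.08539356091459385), np.float64(0.3416382873241606))
m56 (np.float64(0.08536488075089782), np.float64(0.6426480618734985))
needle tip (np.float64(0.08807358734007409), np.float64(0.47384970669711385))
nd mid (np.float64(0.08478698562260055), np.float64(0.46897237228539645))
nd in (np.float64(0.0804472967870155), np.float64(0.4636703735837634))
```

The needle stands within about 0.02 rad of mark 5. The dish is about (+12.7, -27.6) mm from the stage centre in world axes. Next I'll turn the fingers square to the push line and go round behind it.

>>> jog_arm:
  deltas: [1, -0.013, -0.1045, 0, 0, 0, -23, 1, -0.013, -0.1045, 0, 0, 0, -23, 1, -0.013, -0.1045, 0, 0, 0, -23, 1, -0.013, -0.1045, 0.03, 0, 0, -23, 1, -0.013, -0.1045, 0.05, 0, 0, -23, 1, -0.013, -0.1045, 0.05, 0, 0, -23, 1, -0.013, -0.1045, 0.05, 0, 0, -23]

```text
time_s: 7.9
tcp_pos: [0.588, -0.3531, 0.1388]
orientation: [[-0.91, -0.415, -0.005], [-0.415, 0.91, 0.003], [0.003, 0.005, -1.0]]
force: [0.9, -0.1, 0.8]
finger_gap: 0.0004
```

```bash
python3 - <<'E'
from meas import *
s=monitor.read_state();print(s['tcp_pos'],s['orientation'],s['time_s'],s['force']);R=s['orientation'];p=s['tcp_pos']
for t in [(.5966,-.354,.111),(.5777,-.3128,.111)]: print(R.T@(np.array(t)-p))
s,im=grab('wrist','w7')
E
```

```text
[ 0.588  -0.3531  0.1388] [[-0.9099 -0.4147 -0.0048]
 [-0.4147  0.9099  0.003 ]
 [ 0.0031  0.0047 -1.    ]] 7.9 [ 0.902  -0.0819  0.7613]
[-0.0075 -0.0046  0.0278]
[-0.0074  0.0408  0.028 ]
```

View pics/w7.png

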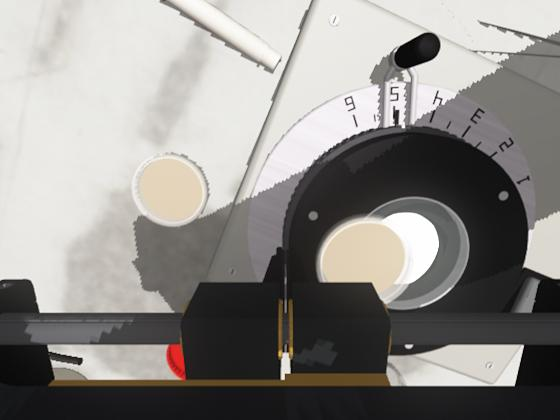

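>>> jog_arm:
  deltas: [1, -0.0075, -0.005, 0.012, 0, 0, 0, 1, -0.0075, -0.005, 0.022, 0, 0, 0, 1, -0.0075, -0.005, 0.022, 0, 0, 0, 1, -0.0075, -0.005, 0.022, 0, 0, 0]

```text
time_s: 8.28
tcp_pos: [0.5988, -0.3547, 0.1196]
orientation: [[-0.909, -0.416, -0.001], [-0.416, 0.909, 0.0], [0.001, 0.001, -1.0]]
force: [-0.5, -0.7, -0.2]
finger_gap: 0.0005
```

```bash
python3 - <<'E'
from meas import *
s=monitor.read_state();print(s['tcp_pos'],s['time_s'],s['force']);R=s['orientation'];p=s['tcp_pos']
for t in [(.5966,-.354,.111),(.5777,-.3128,.111)]: print(R.T@(np.array(t)-p))
s,im=grab('side','d8');cv2.imwrite('pics/d8z.png',cv2.resize(cv2.imread('pics/d8.png')[160:290,160:360],None,fx=4,fy=4,interpolation=cv2.INTER_CUBIC))
E
```

```text
[ 0.5988 -0.3547  0.1196] 8.2833 [-0.492  -0.7307 -0.2408]
[0.0017 0.0015 0.0086]
[0.0017 0.0469 0.0087]
```

View pics/d8z.png

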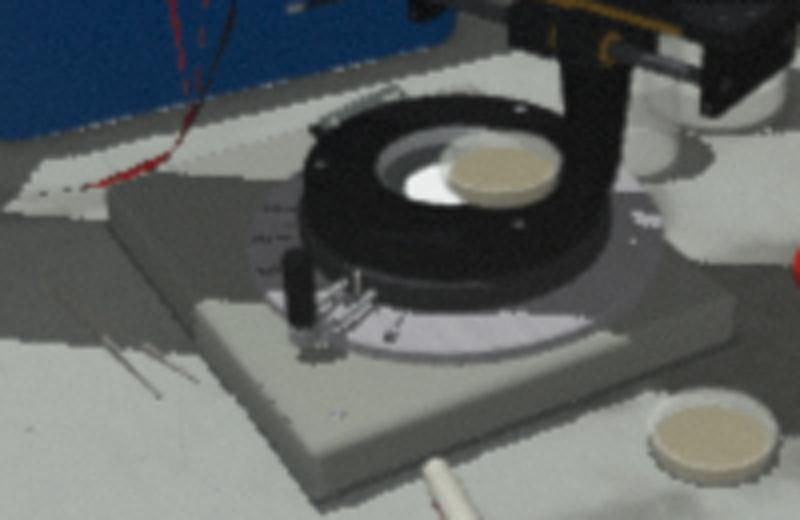

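>>> jog_arm:
  deltas: [1, 0.002, 0, 0.008, 0, 0, 0, 1, 0.002, 0.004, 0.008, 0, 0, 0, 1, 0.002, 0.008, 0.008, 0, 0, 0, 1, 0.002, 0.011, 0.008, 0, 0, 0, 1, 0.002, 0.014, 0.008, 0, 0, 0, 1, 0.002, 0.017, 0.008, 0, 0, 0, 1, 0.002, 0.021, 0.008, 0, 0, 0, 1, 0.002, 0.025, 0.008, 0, 0, 0, 1, 0.002, 0.028, 0.008, 0, 0, 0, 1, 0.002, 0.03, 0.008, 0, 0, 0]

```text
time_s: 9.17
tcp_pos: [0.5849, -0.3284, 0.1119]
orientation: [[-0.91, -0.416, 0.0], [-0.416, 0.91, -0.0], [-0.0, -0.001, -1.0]]
force: [1.0, -0.7, 0.9]
finger_gap: 0.0003
```

```bash
python3 - <<'E'
from meas import *
s=monitor.read_state();print(s['tcp_pos'],s['time_s'],s['force']);R=s['orientation'];p=s['tcp_pos']
print(R.T@(np.array((.5777,-.3128,.111))-p))
s,im=grab('wrist','w9')
s,im=grab('side','d9');cv2.imwrite('pics/d9z.png',cv2.resize(cv2.imread('pics/d9.png')[160:290,160:360],None,fx=4,fy=4,interpolation=cv2.INTER_CUBIC))
E
```

```text
[ 0.5849 -0.3284  0.1119] 9.1667 [ 1.0354 -0.6527  0.8546]
[0.     0.0172 0.0009]
```

View pics/d9z.png

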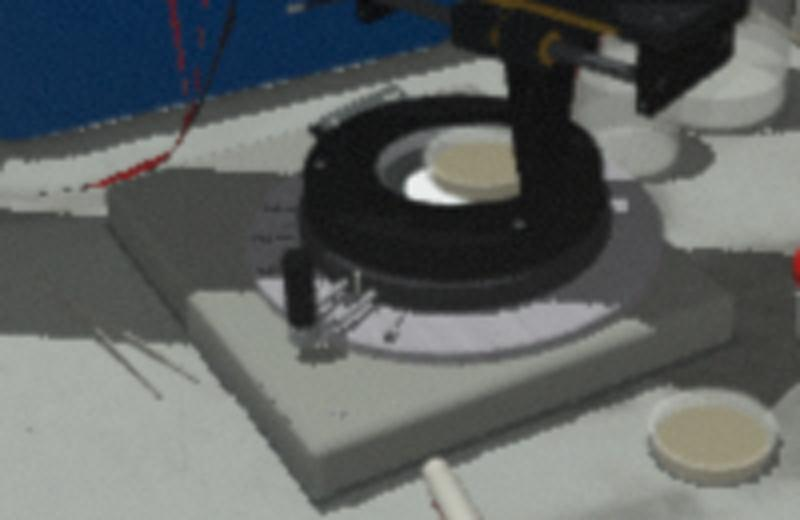

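View pics/w9.png

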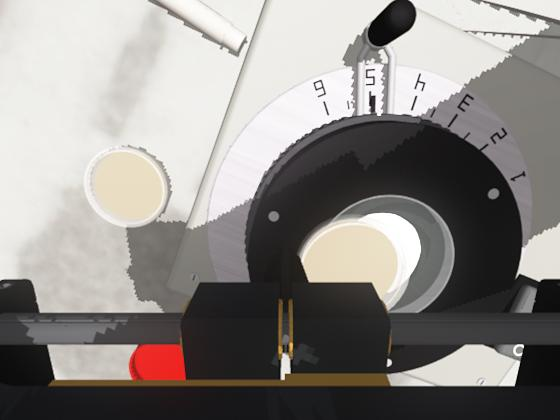

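Dish moving well (now about px 350,262, flat). I'll finish the remaining 17 mm, a little short, then look.

>>> jog_arm:
  deltas: [1, 0, 0.003, 0, 0, 0, 0, 1, 0, 0.006, 0, 0, 0, 0, 1, 0, 0.009, 0, 0, 0, 0, 1, 0, 0.012, 0, 0, 0, 0, 1, 0, 0.014, 0, 0, 0, 0, 1, 0, 0.016, 0, 0, 0, 0, 1, 0, 0.016, 0, 0, 0, 0, 1, 0, 0.005, 0, 0, 0, 0, 1, 0, -0.01, 0, 0, 0, 0, 1, 0, -0.03, -0.03, 0, 0, 0]

```text
time_s: 10.1
tcp_pos: [0.594, -0.3537, 0.1342]
orientation: [[-0.909, -0.416, -0.011], [-0.416, 0.909, 0.008], [0.007, 0.012, -1.0]]
force: [0.2, 0.0, -0.5]
finger_gap: 0.0002
```

>>> jog_arm:
  deltas: [1, -0.03, -0.01, -0.04, 0, 0, 0, 1, -0.06, 0, -0.08, 0, 0, 0, 1, -0.08, 0.01, -0.12, 0, 0, 0, 1, -0.08, 0.01, -0.13, 0, 0, 0, 1, -0.08, 0.01, -0.13, 0, 0, 0, 1, -0.08, 0.01, -0.13, 0, 0, 0]

```text
time_s: 10.6
tcp_pos: [0.6677, -0.3142, 0.275]
orientation: [[-0.909, -0.416, 0.005], [-0.416, 0.909, -0.003], [-0.003, -0.005, -1.0]]
force: [-0.1, 0.4, -0.1]
finger_gap: 0.0007
```

```bash
python3 - <<'E'
from meas import *
s,im=grab('wrist','w10');pickle.dump(s,open('w10.pkl','wb'));print(s['tcp_pos'],s['time_s'])
s,im=grab('scene','s10');cv2.imwrite('pics/s10z.png',cv2.resize(cv2.imread('pics/s10.png')[170:330,150:350],None,fx=3.75,fy=3.75,interpolation=cv2.INTER_CUBIC))
E
```

```text
[ 0.6677 -0.3142  0.275 ] 10.6
```

View pics/w10.png

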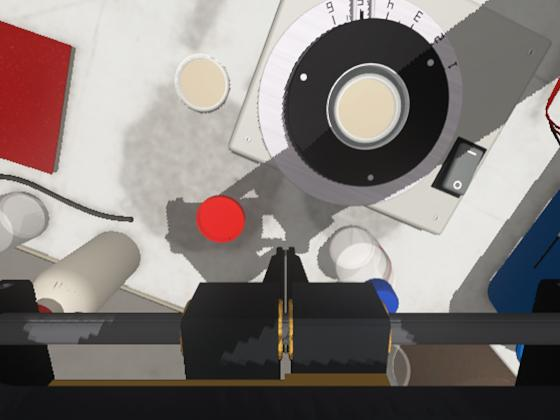

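View pics/s10z.png

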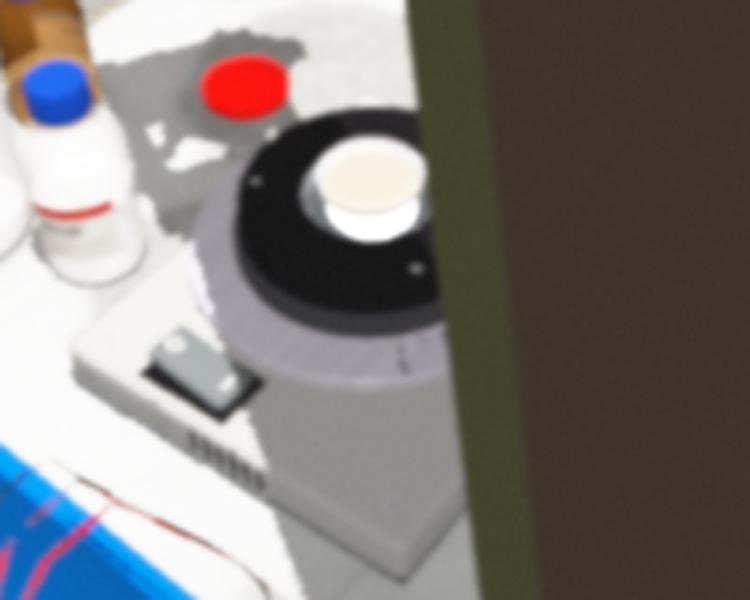

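```bash
python3 - <<'E'
from meas import *
im=cv2.imread('pics/w10.png');cv2.imwrite('pics/w10c.png',cv2.resize(im[0:160,280:440],None,fx=3.7,fy=3.7,interpolation=cv2.INTER_CUBIC))
s=pickle.load(open('w10.pkl','rb'));c=cam('wrist',s)
hsv=cv2.cvtColor(im,cv2.COLOR_BGR2HSV)
tan=((hsv[...,0]>8)&(hsv[...,0]<30)&(hsv[...,1]>35)&(hsv[...,2]>120)).astype(np.uint8)
n,lab,st,cc=cv2.connectedComponentsWithStats(tan)
for i in range(1,n):
    if 500<st[i,4] and 300<cc[i][0]<430:
        cs,_=cv2.findContours((lab==i).astype(np.uint8),cv2.RETR_EXTERNAL,cv2.CHAIN_APPROX_NONE);print(cc[i],circ(c,max(cs,key=len)[:,0],.09))
sc=np.array([onz(c,u,v,.082)[:2] for u,v in [(303.5,77),(430.5,62.5),(370.5,177.5)]]);print('screw mean',sc.mean(0))
E
```

```text
[365.6712 108.0373] (array([ 0.5643, -0.2824]), np.float64(0.024690288433042905), 158, np.float64(0.00021011022842251103))
screw mean [ 0.562  -0.2792]
```

View pics/w10c.png

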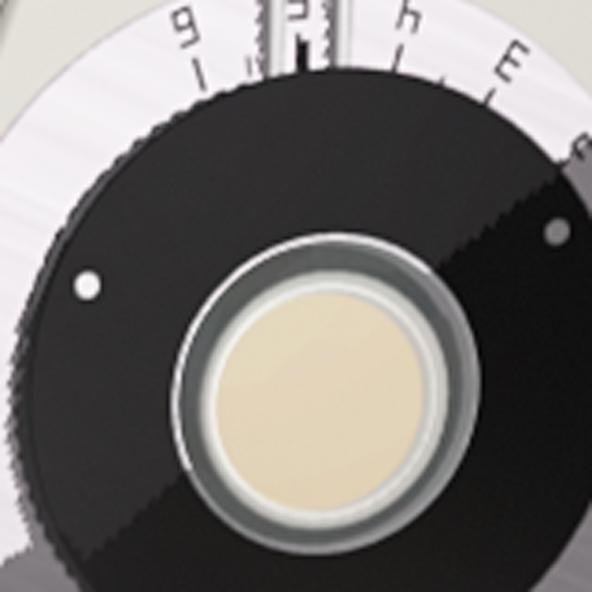

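```bash
python3 - <<'E'
from meas import *
S=cam('scene')
print(onz(S,150+371/3.75,170+175/3.75,.093), onz(S,150+372/3.75,170+200/3.75,.082))
s,im=grab('side','d11');cv2.imwrite('pics/d11z.png',cv2.resize(cv2.imread('pics/d11.png')[160:300,150:360],None,fx=3.8,fy=3.8,interpolation=cv2.INTER_CUBIC))
a=cv2.imread('pics/side0.png').astype(int);b=cv2.imread('pics/d11.png').astype(int)
E
```

```text
[ 0.5606 -0.2789  0.093 ] [ 0.555  -0.2724  0.082 ]
```

View pics/d11z.png

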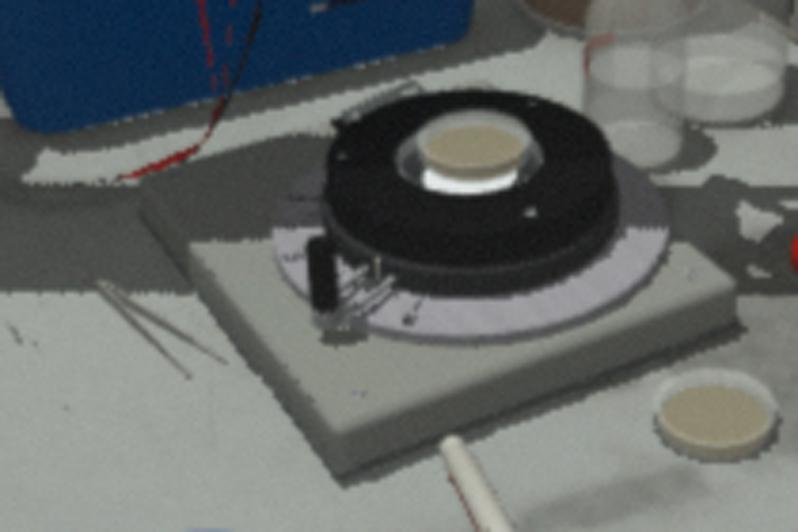

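The wrist view puts the dish about 4 mm short along the push line, and the rougher scene estimate says more. There's plenty of time, so I'll nudge it 3 mm further.

```bash
python3 - <<'E'
from meas import *
s=monitor.read_state();R=s['orientation'];p=s['tcp_pos'];print(p)
for t in [(.592,-.345,.145),(.592,-.345,.1119),(.5783,-.3138,.1119),(.577,-.3111,.1119)]: print(R.T@(np.array(t)-p))
E
```

```text
[ 0.665  -0.3139  0.269 ]
[0.079  0.0016 0.1242]
[0.0789 0.0015 0.1573]
[0.0784 0.0356 0.1574]
[0.0785 0.0386 0.1574]
```

>>> jog_arm:
  deltas: [1, 0.079, -0.01, 0.09, 0, 0, 0, 1, 0.079, -0.01, 0.09, 0, 0, 0, 1, 0.079, -0.01, 0.11, 0, 0, 0, 1, 0.079, -0.01, 0.12, 0, 0, 0, 1, 0.079, -0.01, 0.12, 0, 0, 0, 1, 0.079, -0.01, 0.12, 0, 0, 0, 1, 0.079, -0.01, 0.12, 0, 0, 0]

```text
time_s: 11.33
tcp_pos: [0.5989, -0.3559, 0.1526]
orientation: [[-0.91, -0.415, 0.001], [-0.415, 0.91, -0.001], [-0.001, -0.001, -1.0]]
force: [-0.1, -0.4, -1.0]
finger_gap: 0.001
```

```bash
python3 - <<'E'
from meas import *
s=monitor.read_state();R=s['orientation'];p=s['tcp_pos'];print(p,s['force'])
for t in [(.592,-.345,.1119),(.5783,-.3138,.1119),(.577,-.3111,.1119)]: print(R.T@(np.array(t)-p))
E
```

```text
[ 0.5989 -0.3559  0.1526] [-0.0625 -0.3984 -0.9979]
[0.0017 0.0128 0.0407]
[0.0012 0.0469 0.0406]
[0.0013 0.0499 0.0406]
```

>>> jog_arm:
  deltas: [1, 0.001, 0.01, 0.03, 0, 0, 0, 1, 0.001, 0.02, 0.04, 0, 0, 0, 1, 0.001, 0.025, 0.04, 0, 0, 0, 1, 0.001, 0.031, 0.04, 0, 0, 0, 1, 0.001, 0.036, 0.04, 0, 0, 0, 1, 0.001, 0.04, 0.04, 0, 0, 0, 1, 0.001, 0.043, 0.04, 0, 0, 0, 1, 0.001, 0.045, 0.04, 0, 0, 0]

```text
time_s: 12.0
tcp_pos: [0.5792, -0.3151, 0.113]
orientation: [[-0.91, -0.416, 0.002], [-0.416, 0.91, -0.001], [-0.001, -0.002, -1.0]]
force: [0.8, -0.5, -0.3]
finger_gap: 0.0004
```

```bash
python3 - <<'E'
from meas import *
s=monitor.read_state();R=s['orientation'];p=s['tcp_pos'];print(p,s['force'])
for t in [(.5783,-.3138,.1119),(.577,-.3111,.1119)]: print(R.T@(np.array(t)-p))
E
```

```text
[ 0.5792 -0.3151  0.113 ] [ 0.7509 -0.4547 -0.3205]
[0.0003 0.0015 0.0011]
[0.0003 0.0045 0.0011]
```

>>> jog_arm:
  deltas: [1, 0, 0.0015, 0, 0, 0, 0, 1, 0, 0.003, 0, 0, 0, 0, 1, 0, 0.0045, 0, 0, 0, 0, 1, 0, 0.0045, 0, 0, 0, 0, 1, 0, -0.003, 0, 0, 0, 0, 1, 0, -0.02, 0, 0, 0, 0, 1, -0.02, -0.03, -0.04, 0, 0, 0, 1, -0.05, -0.03, -0.08, 0, 0, 0, 1, -0.08, -0.02, -0.12, 0, 0, 0, 1, -0.09, -0.01, -0.15, 0, 0, 0]

```text
time_s: 12.83
tcp_pos: [0.6623, -0.2919, 0.2512]
orientation: [[-0.91, -0.414, -0.001], [-0.414, 0.91, 0.001], [0.001, 0.001, -1.0]]
force: [0.7, 0.7, -0.6]
finger_gap: 0.0006
```

>>> jog_arm:
  deltas: [1, 0, 0, 0, 0, 0, 0, 1, 0, 0, 0, 0, 0, 0]

```text
time_s: 13.0
tcp_pos: [0.6635, -0.2918, 0.2553]
orientation: [[-0.909, -0.417, 0.006], [-0.417, 0.909, -0.003], [-0.004, -0.006, -1.0]]
force: [0.6, -0.1, 0.5]
finger_gap: 0.0002
```

```bash
python3 - <<'E'
from meas import *
s,im=grab('wrist','w12');c=cam('wrist',s);print(s['tcp_pos'],s['time_s'])
im=cv2.imread('pics/w12.png');cv2.imwrite('pics/w12z.png',cv2.resize(im[0:280],None,fx=1.42,fy=1.42,interpolation=cv2.INTER_CUBIC))
hsv=cv2.cvtColor(im,cv2.COLOR_BGR2HSV)
tan=((hsv[...,0]>8)&(hsv[...,0]<30)&(hsv[...,1]>35)&(hsv[...,2]>120)).astype(np.uint8)
n,lab,st,cc=cv2.connectedComponentsWithStats(tan)
for i in range(1,n):
    if 500<st[i,4]:
        cs,_=cv2.findContours((lab==i).astype(np.uint8),cv2.RETR_EXTERNAL,cv2.CHAIN_APPROX_NONE);print(cc[i],circ(c,max(cs,key=len)[:,0],.09))
E
```

```text
[ 0.6635 -0.2918  0.2553] 13.0
[177.328   75.4177] (array([ 0.6045, -0.4197]), np.float64(0.019309991845209713), 137, np.float64(0.00022077171296503613))
[349.0239 101.0611] (array([ 0.563 , -0.2797]), np.float64(0.024638398830146374), 168, np.float64(0.0001855709839180843))
```

View pics/w12z.png

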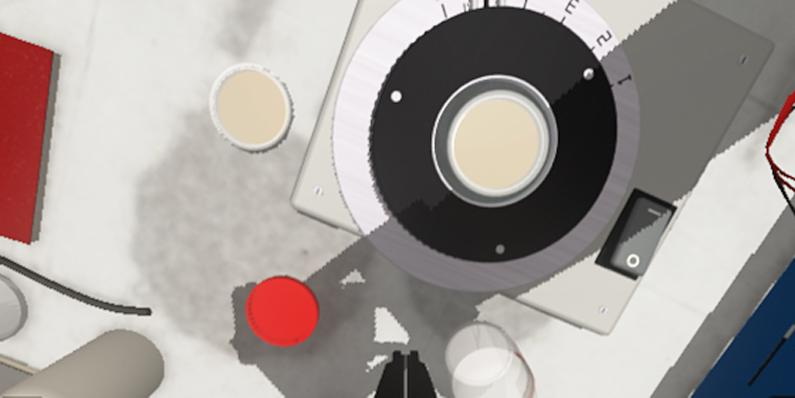

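```bash
python3 - <<'E'
from station import order
print(order.hand_in())
E
```

```text
the job is handed in; nothing more can be done
None
```

I handed the job in at about 13 s of the 53 s allowed. By my last checks, all three parts of the task are within their limits.

- **Lamp:** I pressed the rocker until the force rose to about 15 N against its stop. The window then lit, and the rocker looks tilted to the on position.
- **Iris lever:** I pushed it with one finger until the needle lay over mark 5. The needle measured about 0.43 rad from one wrist picture, against 0.45 wanted and 0.40–0.50 allowed. Later pictures showed no change.
- **Dish:** I slid it in two pushes, the second a 3 mm correction. The last wrist picture put it about 1 mm from the stage middle, lying flat.
- **Other things:** The tweezers, pen, spare dish and bottle look unmoved in the pictures, but I did not measure them. The arm was raised clear of everything at hand-in.

**Checks that disagreed:**
- **Heights:** The heights of the stage and dish measured from two views came out 8–10 mm below the text. I put this down to rough pixel picks in the scene view and used the text's heights.
- **First dish push:** After it, the rough scene estimate put the dish about 8 mm off, where the wrist view said 4 mm. I made the correction on the wrist view and did not repeat the scene check afterwards.

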